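Swing the gluing lamp over the goblet foot

TASK

Take the upright black grip of the sprung tiller and with it swing the heavy curing lamp round until the lamp head is centred over the goblet foot on its stand; steady it until it has stood still there for six seconds, then let go and leave it standing still over the foot. Move the lamp only by the tiller's grip, do not pull the tiller to its stops or let the boom run into its end stops, and leave the other things on the bench where they are.

Things in the scene. Friction and masses are not known exactly. Their poses are not given: they have to be found in the camera images.
- boom (a joint): Angle of the boom about its upright post, which stands fixed beyond the lamp (rad); grows counter-clockwise from above (the head, on the robot's side of the post, then moves to -y); 0 is midway between end stops at -0.95 and 0.95. Very free bearing: damping about 0.01 N m s/rad, dry friction about 0.001 N m: a moving boom coasts on for long.
- tiller (a joint): Angle of the tiller relative to the boom (rad), 0 along the boom, counter-clockwise positive; stops at -0.9 and 0.9. It is joined to the boom by a soft torsion spring, nominally 0.065 N m/rad (damping 0.015 N m s/rad): held an angle a ahead of the boom it drives the boom with 0.065 a N m. With the grip held still a boom once moving swings slowly to and fro and hardly dies down.
- head (a point): Centre of the underside of the round aluminium lamp head (150 mm in diameter, 85 mm high) on the boom's flat grey arm (200 x 100 x 40 mm), 85 mm above the bench. The post's axis lies 260 mm from it along its own +x axis. Not to be touched. Boom, head and counterweight (15 kg) have a nominal inertia of 0.68 kg m2 about the post, which differs each time by up to a third.
- grip (a point): The point to grip on the tiller: on the axis of its upright black cylindrical grip, 26 mm in diameter, 70 mm tall. It lies 240 mm above the bench and 340 mm from the post's axis, 25 mm below the grip's top and 45 mm above its foot. The tiller is a 16 mm wide steel bar passing over the lamp; 0.25 kg, inertia about the post 0.012 kg m2.
- foot (a point): Top centre of the clear glass goblet foot (84 mm in diameter, with the stub of its stem) on its round stand (110 mm in diameter) which is fixed to the bench, 70 mm above the bench and like the head 260 mm from the post's axis, so that the head passes 15 mm above it.
- canister: Bystander: closed aluminium screw-top canister, 80 mm in diameter, 112 mm high; origin at the centre of its underside.
- egg: Bystander: yellow glass egg standing on its blunt end, 62 mm in diameter, 69 mm high; origin at the centre of its underside.
- file: Bystander: diamond-coated hand file lying flat, 250 mm long with a black handle; origin underneath, near the middle.
- spacer: Bystander: bronze spacer ring lying flat, 70 mm outside diameter, 14 mm high; origin at the centre of its underside.
Things that resemble listed ones, but are neither listed nor needed, are in the scene too. What is shaped like the part that bears foot but green is not meant.

How it is judged:
By the outcome, as a careful person would: the job done as asked, in the order asked, and still so for the second after the job is handed in, with the robot touching nothing.
It also fails if it takes over 58 s, if anything falls off the work surface, if the arm or the gripper's body presses on something with over 40 N, if the wrist force passes 120 N, or if a joint passes its speed limit or range.

ROBOT

A 6-joint arm with a two-finger parallel gripper is mounted at the origin on the work surface. World frame = base frame: x ahead of the robot, y to its left, z up, the work surface at z = 0. Lengths are in m, angles in rad, forces in N, time in s.
With the tool pointing down it reaches from about 0.275 to 1 m from the base axis. Payload 8.4 kg.
Tool frame: the origin (TCP) lies on the mounting face of the last link; the fingertips stand 173 mm ahead of it and the grasp point (between the pads) lies 155 mm ahead of it; z points along the fingers, y is the line along which they close (so a half turn about z gives the same grasp; the last joint's range is limited). The gripper opens to 85 mm and grips with 20 to 120 N. Pads are 22 mm wide; open, the fingers measure 114 mm over their backs; the gripper's body (76 mm by 85 mm) begins 54 mm behind the grasp point. The pads swing forward as they close: fully open they stand 13 mm farther back than shut.
Start: joints at [-1.251, 0.353, 1.633, -0, 1.155, -0.002], TCP at [0.198, -0.593, 0.405] pointing down, gripper open.
Joint ranges: [-2.63, 2.63], [-0.92, 2.1], [0.06, 2.66], [-1.3, 4.44], [0, 2.69], [-3.02, 3.02]. Speed limits (rad/s): [2.22, 2.22, 2.79, 3.14, 3.14, 3.14].

INTERFACE

Orientations are given as a unit quaternion [w, x, y, z].
In Python, from rig import get_obs, capture, get_calibration, finish_job gives the robot as it stands. The module is installed in compiled form; this text tells all that it offers.
- The arm moves only by the tool drive_tool, never from a script. Its argument "targets" is a list of rows, each an object of numbers: "tx", "ty", "tz": the shift along the tool's x, y, z normalised to -1 to 1, where 1 is 60 mm; "rx", "ry", "rz": the turn, a rotation vector about the tool's x, y, z normalised to -1 to 1, where 1 is 8 degrees. In form: [{"tx": .., "ty": .., "tz": .., "rx": .., "ry": .., "rz": ..}, ...]. A call has 1 to 12 rows; each row shifts and turns the commanded pose from where the row before left it, along the tool's axes as they then stand; what a row does not reach is not made up. A row lasts 1/8 s, in which the tool goes at most 62.5 mm and 10.7 degrees, less where a joint would pass 70% of its speed; a pose out of reach is approached as far as the arm can. A call with a number of a shift or a turn outside -1 to 1 is refused whole. A call with a gripper value outside its range is refused whole. "fingers" is the closure, from 0 (fully open) to 1 (shut), set as the call begins (left out, the last holds). The fingers move at their own pace and stop on an object; "grip_force" is the grip in N (left out, the last holds). Time passes only in rows, so rows that do not move let the fingers close. It gives the time, the measured TCP pose, the force, the opening and the grip force at its end, in the units of the state.
- get_obs(): the state, without advancing time (a new reading comes with each control period).
- capture(name): name is "side" or "top" or "wrist"; returns the picture (420x560x3 uint8, red, green, blue); there is no depth.
- get_calibration(name): a dict with "camera_matrix" (3x3 intrinsics, pixels), "camera_from_world" (4x4, takes a point from world to camera coordinates); the wrist camera has in their place "mount" (4x4, takes a point from camera to tool coordinates, whose origin is the TCP and whose axes are the flange's). Camera axes: x right, y down, z forward; pixel columns grow to the right and rows downward; lengths in m; the calibration is good to about 2 mm. A picture is of the moment at which its call begins: read the wrist's pose just before it. get_calibration takes no time and is no camera call.
- finish_job(): hands the job in; it is judged then, once.
The state is a dict: "t": time; "q": joint angles; "dq": joint speeds; "effort": joint torques, N m; "tcp_pos": TCP position; "tool_rot": TCP orientation; "force": force on the tool from outside, world axes, zero at the start; "torque": the same for the moment, N m; "width": finger opening in m; "grasp_force": force on a finger pad.
Only numpy, scipy, OpenCV 4.12 (cv2) and the standard library are available. Lean on these libraries where they do the work, as an engineer would, in place of code of your own. Each camera call takes 0.05 s, during which the arm holds its last target. There are 200 camera calls.

## Working session

There is one attempt and no reset: what is moved stays moved. The work goes in short steps, Python scripts to look and compute and a tool call to move; the robot and the scene stay as the last step left them, time stands still between calls to the robot, and variables do not carry over. Pictures are saved under pics/ and viewed, at most 10 in all, crops included, and the job is handed in when it is done.

Besides the shell and the picture viewer there is one more tool, called after "Call:" as a command line: name --argument value ..., lists and objects as JSON in quotes. drive_tool: Moves the arm, as the interface text tells. Scaled input: -1 to 1 covers 60 mm each way for a shift and 8 degrees each way for a turn. Its arguments: {"type":"object","properties":{"targets":{"type":"array","items":{"type":"object","properties":{"tx":{"type":"number","minimum":-1,"maximum":1},"ty":{"type":"number","minimum":-1,"maximum":1},"tz":{"type":"number","minimum":-1,"maximum":1},"rx":{"type":"number","minimum":-1,"maximum":1},"ry":{"type":"number","minimum":-1,"maximum":1},"rz":{"type":"number","minimum":-1,"maximum":1}}}},"fingers":{"type":"number"},"grip_force":{"type":"number"}},"required":["targets"]}

```bash
mkdir -p pics; cat > h.py <<'E'
import numpy as np, cv2
from rig import *
def ray(n,u,v,o=None):
    c=get_calibration(n);K=np.array(c["camera_matrix"]);d=np.linalg.solve(K,[u,v,1.])
    if n!="wrist":
        T=np.linalg.inv(np.array(c["camera_from_world"]))
    return T[:3,3],T[:3,:3]@d
def onplane(n,u,v,z):
    p,d=ray(n,u,v);return p+d*(z-p[2])/d[2]
def proj(n,P):
    c=get_calibration(n);T=np.array(c["camera_from_world"]);q=np.array(c["camera_matrix"])@(T[:3,:3]@np.array(P)+T[:3,3]);return q[:2]/q[2]
def snap(n,f=None):
    im=np.ascontiguousarray(capture(n)[:,:,::-1])
    if f: cv2.imwrite("pics/"+f,im)
    return im
E
python3 - <<'E'
from h import *
o=get_obs();print(o["t"],o["tcp_pos"],o["tool_rot"],o["force"],o["width"])
a=snap("top","t0.png");b=snap("side","s0.png")
for n in("top","side"):
    c=get_calibration(n);print(c["camera_matrix"],c["camera_from_world"])
E
```

```text
0.0 [ 0.19760195 -0.59268812  0.40394296] [-7.19935629e-04  9.87082470e-01  1.60211325e-01 -1.03287012e-04] [-1.38357381 -0.12636693  0.33408194] 0.08507988994170515
[[412.61572375   0.         273.6012748 ]
 [  0.         412.61572375 212.71810396]
 [  0.           0.           1.        ]] [[-0.0216064  -0.9997619  -0.00304966  0.05046369]
 [-0.99738301  0.0217653  -0.06894491  0.70966377]
 [ 0.06899487  0.00155203 -0.99761581  1.28411723]
 [ 0.          0.          0.          1.        ]]
[[506.70234552   0.         266.20612873]
 [  0.         506.70234552 205.05162414]
 [  0.           0.           1.        ]] [[-0.74964863 -0.66166921 -0.01485929  0.55392626]
 [-0.37115446  0.43888229 -0.81830722  0.37232968]
 [ 0.54797017 -0.60792779 -0.57458898  1.09003335]
 [ 0.          0.          0.          1.        ]]
```

View pics/t0.png

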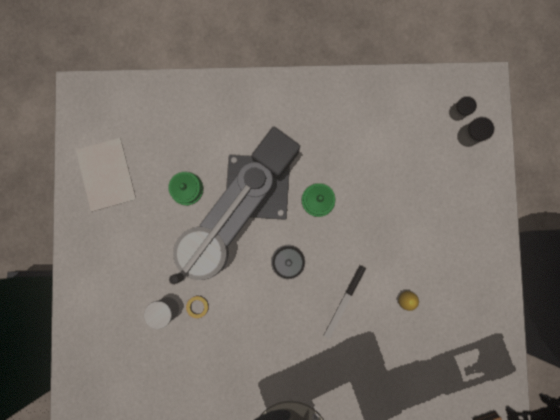

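View pics/s0.png

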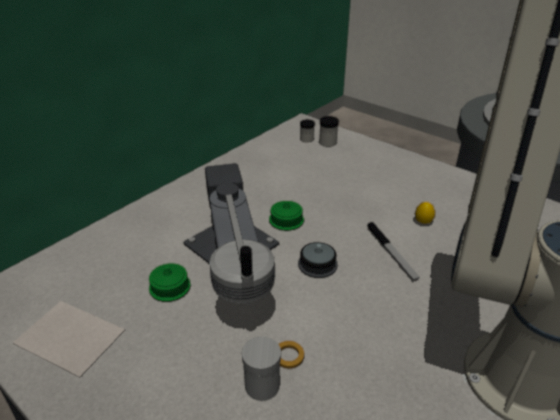

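The top view shows the lamp head at (200,252), the grip at (178,278), the post at (256,178) and the glass foot on its dark stand at (288,262). The two green stands at (185,188) and (319,199) are decoys. The side view agrees: grip at (246,260), foot at (318,255).

```bash
cat >> h.py <<'E'
def blob(m,c,r):
    mm=np.zeros_like(m);cv2.circle(mm,c,r,255,-1);m=m&mm
    n,l,s,ce=cv2.connectedComponentsWithStats(m);i=1+np.argmax(s[1:,4]);
    return ce[i],s[i],(l==i)
E
python3 - <<'E'
from h import *
a=cv2.imread("pics/t0.png");g=cv2.cvtColor(a,6);b=cv2.imread("pics/s0.png")
print("hsv",[cv2.cvtColor(a,40)[v,u].tolist() for u,v in((200,252),(178,278),(256,178),(288,262),(280,275),(275,150),(230,215),(100,300),(215,240),(320,100))])
up=cv2.resize(a[110:330,130:350],None,fx=2.7,fy=2.7,interpolation=2);cv2.imwrite("pics/c.png",cv2.convertScaleAbs(up,alpha=1.6))
for nm,c,r,lo,hi in(("grip",(178,278),14,0,45),("stand",(288,262),22,0,95)):
    ce,s,l=blob(((g>=lo)&(g<=hi)).astype('u1')*255,c,r);print(nm,ce,s)
for nm,(u,v),z in(("head",(200,252),.17),("foot",(288.5,262),.07),("post",(256,178),.2),("grip",(178,278),.265)):print(nm,onplane("top",u,v,z))
cir=cv2.HoughCircles(cv2.GaussianBlur(g,(3,3),0)[110:330,130:350],cv2.HOUGH_GRADIENT,1,15,param1=80,param2=18,minRadius=9,maxRadius=32)[0];cir[:,:2]+=[130,110];print(cir)
E
```

```text
hsv [[14, 20, 143], [20, 35, 44], [0, 13, 76], [0, 5, 99], [6, 22, 58], [8, 14, 72], [9, 21, 85], [12, 26, 145], [18, 8, 155], [14, 27, 144]]
grip [179.7        276.66666667] [177 274   6   7  30]
stand [288.03902439 260.88292683] [272 245  33  34 410]
head [0.59474861 0.24334533 0.17      ]
foot [ 0.55652536 -0.00700739  0.07      ]
post [0.79561513 0.08129613 0.2       ]
grip [0.53173355 0.28310751 0.265     ]
[[198.5 253.5  21.8]
 [317.5 199.5  16.6]
 [185.5 188.5  17. ]
 [288.5 261.5  13. ]
 [254.5 179.5  16.8]
 [156.5 314.5  13.6]
 [170.5 306.5  13.2]
 [196.5 307.5  13.1]]
```

View pics/c.png

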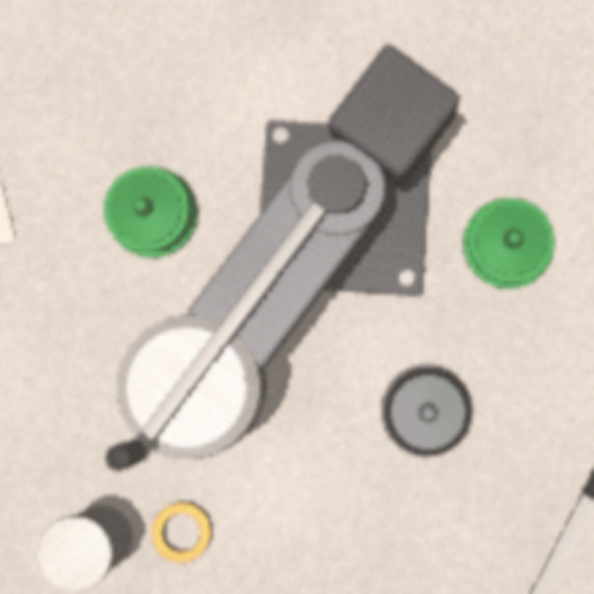

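The crop shows the head rim centred at about (200,253), the grip top at (174,279), the foot at (288,262) and the plate holes at (234,160) and (280,213), whose midpoint is under the post axis.

```bash
python3 - <<'E'
from h import *
from scipy.optimize import least_squares
a=cv2.imread("pics/t0.png");g=cv2.cvtColor(a,6)
m=(g>158).astype('u1')*255
ce,s,l=blob(m,(200,253),32);print("white",ce,s)
pts=np.argwhere(cv2.dilate(blob(m,(200,253),32)[2].astype('u1'),None))[:,::-1].astype(np.float32)
print(cv2.minEnclosingCircle(pts))
f=lambda q,z:onplane("top",*q,z)[:2]
plate=f((257.2,186.1),.01);foot=f((288.1,262),.07);head=f((199.8,253.3),.17);grip=f((174.2,279.3),.265)
hs=f((234.1,159.6),.01),f((280.4,212.6),.01);print(hs)
print("side grip",proj("side",[*grip,.265]),"foot",proj("side",[*foot,.07]))
print(plate,foot,head,grip)
for p in(foot,head,grip):print(np.linalg.norm(p-plate),np.degrees(np.arctan2(*(p-plate)[::-1])))
r=least_squares(lambda x:[*(x-plate),np.hypot(*(x-foot))-.26,np.hypot(*(x-head))-.26,np.hypot(*(x-grip))-.34],plate);P=r.x;print(P,r.fun)
for p in(foot,head,grip):print(np.linalg.norm(p-P),np.degrees(np.arctan2(*(p-P)[::-1])))
E
```

```text
Traceback (most recent call last):
  File "h.py", line 18, in blob
    n,l,s,ce=cv2.connectedComponentsWithStats(m);i=1+np.argmax(s[1:,4]);
                                                     ~~~~~~~~~^^^^^^^^^
ValueError: attempt to get argmax of an empty sequence
```

```bash
python3 - <<'E'
from h import *
from scipy.optimize import least_squares
a=cv2.imread("pics/t0.png");h=cv2.cvtColor(a,40)
print("row V",h[253,165:240:2,2].tolist(),"\nS",h[253,165:240:2,1].tolist())
m=((h[:,:,2]>146)&(h[:,:,1]<16)).astype('u1')*255
m=cv2.morphologyEx(m,cv2.MORPH_CLOSE,np.ones((7,7)))
ce,s,l=blob(m,(200,253),32);print("white",ce,s)
print(cv2.minEnclosingCircle(np.argwhere(l)[:,::-1].astype(np.float32)))
f=lambda q,z:onplane("top",*q,z)[:2]
plate=f((257.2,186.1),.01);foot=f((288.1,262),.07);head=f((199.8,253.3),.17);grip=f((174.2,279.3),.265)
print("side grip",proj("side",[*grip,.265]),"foot",proj("side",[*foot,.07]))
print(plate,foot,head,grip)
for p in(foot,head,grip):print(np.linalg.norm(p-plate),np.degrees(np.arctan2(*(p-plate)[::-1])))
r=least_squares(lambda x:[*(x-plate),np.hypot(*(x-foot))-.26,np.hypot(*(x-head))-.26,np.hypot(*(x-grip))-.34],plate);P=r.x;print(P,r.fun)
for p in(foot,head,grip):print(np.linalg.norm(p-P),np.degrees(np.arctan2(*(p-P)[::-1])))
# dark counterweight
d=((h[:,:,2]<80)).astype('u1')*255
ce,s,l=blob(d,(276,150),20);print("cw",ce,s,h[150,240:320:3,2].tolist())
E
```

```text
row V [145, 147, 148, 146, 133, 126, 150, 158, 158, 157, 157, 157, 157, 157, 151, 138, 145, 144, 108, 144, 158, 158, 158, 157, 157, 157, 159, 157, 132, 116, 108, 55, 73, 78, 78, 80, 131, 141] 
S [28, 26, 26, 26, 23, 20, 15, 16, 16, 11, 13, 16, 15, 15, 14, 17, 21, 19, 21, 16, 16, 15, 13, 8, 8, 8, 10, 10, 17, 20, 21, 28, 28, 29, 29, 32, 27, 25]
white [198.30835285 253.70257611] [ 177  232   44   43 1281]
((198.57452392578125, 252.99159240722656), 21.735519409179688)
side grip [246.85191489 247.44709721] foot [318.24566874 244.57105394]
[0.79869635 0.08603895] [ 0.55655141 -0.00579342] [0.59113459 0.24393942] [0.52863995 0.29286224]
0.2589736649884891 -159.23099399533692
0.26079578396085606 142.73831237806124
0.3401563344282486 142.55322306562064
[0.79887422 0.08660503] [ 1.77867738e-04  5.66078279e-04 -6.58874426e-04  5.95207266e-04
 -4.61851412e-05]
0.25934112557394523 -159.12799254046786
0.26059520726559526 142.86104569463257
0.3399538148588397 142.64719554203586
cw [276.30847458 150.82288136] [ 256  130   41   41 1180] [148, 147, 145, 147, 144, 80, 73, 73, 73, 73, 72, 72, 74, 72, 73, 72, 74, 74, 70, 54, 133, 143, 143, 142, 144, 143, 144]
```

Call:
drive_tool --targets '[{"tz": -0.22, "rz": -0.857}, {"tz": -0.22, "rz": -0.857}, {"tz": -0.22, "rz": -0.857}, {"tz": -0.22, "rz": -0.857}, {"tz": -0.22, "rz": -0.857}, {"tx": 0.942, "ty": -0.284}, {"tx": 0.942, "ty": -0.284}, {"tx": 0.942, "ty": -0.284}, {"tx": 0.942, "ty": -0.284}, {"tx": 0.942, "ty": -0.284}, {"tx": 0.942, "ty": -0.284}, {"tx": 0.942, "ty": -0.284}]' --fingers 0

```text
invalid input at $.targets[0]: expected keys tx, ty, tz, rx, ry, rz
```

Call:
drive_tool --targets '[{"tx": 0.942, "ty": -0.284}, {"tx": 0.942, "ty": -0.284}, {"tx": 0.942, "ty": -0.284}, {"tx": 0.942, "ty": -0.284}, {"tx": 0.942, "ty": -0.284}, {"tx": 0.942, "ty": -0.284}, {"tx": 0.942, "ty": -0.284}, {"tx": 0.5, "ty": -0.15}, {"tx": 0.3, "ty": -0.1}, {}]'

```text
invalid input at $.targets[0]: expected keys tx, ty, tz, rx, ry, rz
```

```bash
cat >> h.py <<'E'
P=np.array([.7989,.0866])
def tool():
    o=get_obs();w,x,y,z=o["tool_rot"];hd=np.degrees(2*np.arctan2(y,x));p=o["tcp_pos"]
    return o,p,hd
E
python3 - <<'E'
from h import *
o,p,hd=tool();print(o["t"],p,hd,o["tool_rot"],o["q"])
G=P+.34*np.array([np.cos(np.radians(142.75)),np.sin(np.radians(142.75))]);d=G-p[:2]
h=np.radians(hd);print("tx,ty",(d@[np.cos(h),np.sin(h)])/.06,(d@[np.sin(h),-np.cos(h)])/.06,"tz",(p[2]-.397)/.06,"rz",-(52.75-hd)/8)
snap("top","t1.png");snap("wrist","w1.png")
E
```

```text
0.1 [ 0.19760718 -0.59273094  0.40404582] 18.434982113099625 [-6.22958456e-04  9.87087215e-01  1.60182498e-01 -9.88599181e-05] [-1.25140107e+00  3.53596433e-01  1.63401269e+00  1.56894119e-06
  1.15524504e+00 -2.35650970e-03]
tx,ty 9.893125920468412 -12.25245281462921 tz 0.11743034886163017 rz -4.289377235862547
```

View pics/w1.png

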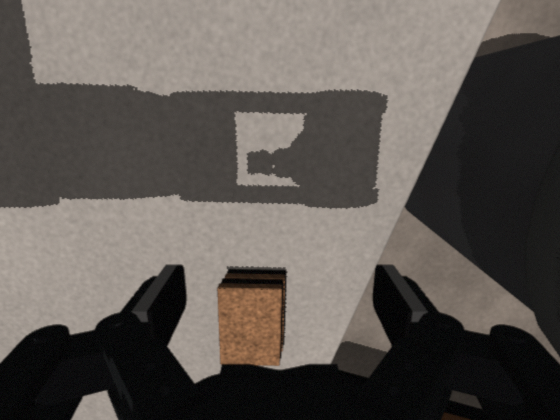

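View pics/t1.png

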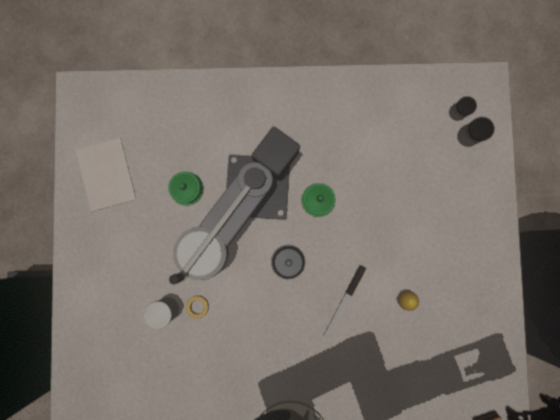

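The moves were refused because every row needs all six keys. The arm is still at the start; the wrist picture shows only a brown block at (250,320) and the arm's shadow, and the top view is unchanged.

Call:
drive_tool --targets '[{"tx": 0, "ty": 0, "tz": -0.22, "rx": 0, "ry": 0, "rz": -0.857}, {"tx": 0, "ty": 0, "tz": -0.22, "rx": 0, "ry": 0, "rz": -0.857}, {"tx": 0, "ty": 0, "tz": -0.22, "rx": 0, "ry": 0, "rz": -0.857}, {"tx": 0, "ty": 0, "tz": -0.22, "rx": 0, "ry": 0, "rz": -0.857}, {"tx": 0, "ty": 0, "tz": -0.22, "rx": 0, "ry": 0, "rz": -0.857}, {"tx": 0.942, "ty": -0.284, "tz": 0, "rx": 0, "ry": 0, "rz": 0}, {"tx": 0.942, "ty": -0.284, "tz": 0, "rx": 0, "ry": 0, "rz": 0}, {"tx": 0.942, "ty": -0.284, "tz": 0, "rx": 0, "ry": 0, "rz": 0}, {"tx": 0.942, "ty": -0.284, "tz": 0, "rx": 0, "ry": 0, "rz": 0}, {"tx": 0.942, "ty": -0.284, "tz": 0, "rx": 0, "ry": 0, "rz": 0}, {"tx": 0.942, "ty": -0.284, "tz": 0, "rx": 0, "ry": 0, "rz": 0}, {"tx": 0.942, "ty": -0.284, "tz": 0, "rx": 0, "ry": 0, "rz": 0}]' --fingers 0

```text
t: 1.7
tcp_pos: [0.3426, -0.2041, 0.4708]
tool_rot: [0.0, 0.896, 0.444, 0.0]
force: [2.0, -0.9, 0.6]
width: 0.0857
grasp_force: 0.0
```

Call:
drive_tool --targets '[{"tx": 0.942, "ty": -0.284, "tz": 0, "rx": 0, "ry": 0, "rz": 0}, {"tx": 0.942, "ty": -0.284, "tz": 0, "rx": 0, "ry": 0, "rz": 0}, {"tx": 0.942, "ty": -0.284, "tz": 0, "rx": 0, "ry": 0, "rz": 0}, {"tx": 0.942, "ty": -0.284, "tz": 0, "rx": 0, "ry": 0, "rz": 0}, {"tx": 0.942, "ty": -0.284, "tz": 0, "rx": 0, "ry": 0, "rz": 0}, {"tx": 0.942, "ty": -0.284, "tz": 0, "rx": 0, "ry": 0, "rz": 0}, {"tx": 0.942, "ty": -0.284, "tz": 0, "rx": 0, "ry": 0, "rz": 0}, {"tx": 0.942, "ty": -0.284, "tz": 0, "rx": 0, "ry": 0, "rz": 0}, {"tx": 0.3, "ty": -0.1, "tz": 0, "rx": 0, "ry": 0, "rz": 0}, {"tx": 0, "ty": 0, "tz": 0, "rx": 0, "ry": 0, "rz": 0}]'

```text
t: 2.95
tcp_pos: [0.5139, 0.255, 0.4701]
tool_rot: [0.0, 0.896, 0.445, -0.001]
force: [-1.4, 0.1, -0.6]
width: 0.0853
grasp_force: 0.0
```

```bash
cat > a.py <<'E'
from h import *
o,p,hd=tool();print(o["t"],p,hd,o["tool_rot"],o["q"])
G=P+.34*np.array([np.cos(np.radians(142.75)),np.sin(np.radians(142.75))]);d=G-p[:2]
h=np.radians(hd);print("tx,ty",(d@[np.cos(h),np.sin(h)])/.06,(d@[np.sin(h),-np.cos(h)])/.06,"tz",(p[2]-.397)/.06,"rz",-(52.75-hd)/8)
E
python3 a.py; python3 -c "
from h import *
snap('wrist','w2.png')"
```

```text
2.95 [0.51392286 0.25504456 0.47011685] 52.81106070416359 [ 1.00692106e-04  8.95668683e-01  4.44721557e-01 -5.80288546e-04] [ 4.58105143e-01  2.17052518e-01  1.67004938e+00 -2.15182073e-04
  1.25565078e+00  1.10724139e+00]
tx,ty 0.6404109878536273 -0.18597006283099476 tz 1.2186141455550858 rz 0.0076325880204484164
```

View pics/w2.png

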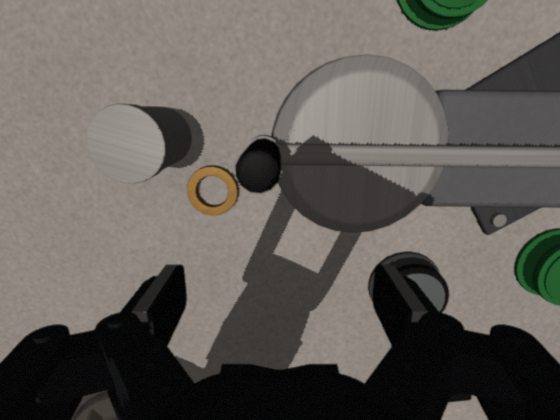

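The wrist view shows the grip's black top at (258,167), ahead of the fingers and slightly to the left, which agrees with the computed offset.

Call:
drive_tool --targets '[{"tx": 0.64, "ty": -0.186, "tz": 0, "rx": 0, "ry": 0, "rz": 0}, {"tx": 0, "ty": 0, "tz": 0.3, "rx": 0, "ry": 0, "rz": 0}, {"tx": 0, "ty": 0, "tz": 0.5, "rx": 0, "ry": 0, "rz": 0}, {"tx": 0, "ty": 0, "tz": 0.42, "rx": 0, "ry": 0, "rz": 0}, {"tx": 0, "ty": 0, "tz": 0, "rx": 0, "ry": 0, "rz": 0}]'

```text
t: 3.62
tcp_pos: [0.5273, 0.2896, 0.3953]
tool_rot: [0.0, 0.896, 0.443, -0.002]
force: [0.2, -0.2, 0.6]
width: 0.0855
grasp_force: 0.0
```

```bash
python3 a.py; python3 -c "
from h import *
o,p,hd=tool();print(o['force'])
a=snap('top','t2.png')
cv2.imwrite('pics/t2c.png',cv2.convertScaleAbs(cv2.resize(a[110:330,130:350],None,fx=2.7,fy=2.7),alpha=1.6))"
```

```text
3.625 [0.5273198 0.2896475 0.3953404] 52.64810819129166 [ 2.73033269e-04  8.96297558e-01  4.43446141e-01 -2.47646914e-03] [ 4.99896081e-01  3.27223882e-01  1.69270939e+00 -3.82409296e-04
  1.12663039e+00  1.15197476e+00]
tx,ty 0.045966763557484046 -0.015384824987785138 tz -0.02766005503482457 rz -0.012736476088542226
[ 0.18073245 -0.15223973  0.62121318]
```

View pics/t2c.png

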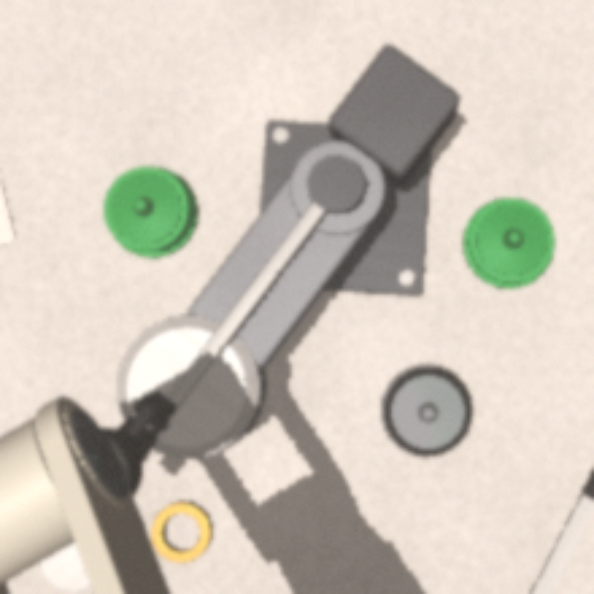

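The crop shows the fingers over the grip, with the counterweight and arm edges clear of the robot. I'll close on the grip now.

Call:
drive_tool --targets '[{"tx": 0.046, "ty": -0.015, "tz": 0, "rx": 0, "ry": 0, "rz": 0}, {"tx": 0, "ty": 0, "tz": 0, "rx": 0, "ry": 0, "rz": 0}, {"tx": 0, "ty": 0, "tz": 0, "rx": 0, "ry": 0, "rz": 0}, {"tx": 0, "ty": 0, "tz": 0, "rx": 0, "ry": 0, "rz": 0}]' --fingers 1 --grip_force 50

```text
t: 4.18
tcp_pos: [0.529, 0.295, 0.3982]
tool_rot: [-0.001, 0.896, 0.444, 0.0]
force: [-3.9, 2.6, 6.3]
width: 0.0249
grasp_force: 48.9
```

```bash
cat >> h.py <<'E'
def prof(im,beta,u,z,ns):
    b=np.radians(beta);e=np.array([np.cos(b),np.sin(b)]);n=np.array([-e[1],e[0]])
    V=im.max(2).astype(np.float32)
    q=np.array([proj("top",[*(P+u*e+t*n),z]) for t in ns],np.float32)
    return cv2.remap(V,q[:,:1],q[:,1:],cv2.INTER_LINEAR).ravel()
E
python3 - <<'E'
from h import *
o,p,hd=tool();d=p[:2]-P;print(o["t"],p,hd,o["width"],o["grasp_force"],o["force"],"r,bear",np.hypot(*d),np.degrees(np.arctan2(d[1],d[0])))
im=cv2.imread("pics/t2.png");ns=np.arange(-.09,.0901,.005)
for u,z in((.10,.12),(.13,.12),(.16,.12),(-.09,.12),(-.12,.12),(-.14,.12)):print(u,prof(im,142.75,u,z,ns).astype(int).tolist())
E
```

```text
4.175 [0.52900943 0.29497714 0.39824754] 52.71419377066812 0.024940354893254437 48.88600945472717 [-3.91448664  2.6493597   6.27549707] r,bear 0.3409720689221145 142.3289842886096
0.1 [151, 149, 150, 150, 150, 149, 139, 108, 109, 110, 111, 110, 111, 111, 115, 139, 148, 137, 92, 107, 114, 114, 114, 114, 116, 114, 108, 75, 71, 79, 103, 140, 149, 148, 149, 149, 150]
0.13 [150, 151, 151, 151, 152, 151, 136, 107, 109, 110, 110, 111, 111, 110, 112, 141, 150, 137, 86, 104, 114, 114, 115, 115, 115, 115, 106, 73, 74, 79, 88, 135, 148, 148, 149, 150, 149]
0.16 [150, 152, 152, 150, 151, 151, 136, 107, 111, 112, 112, 113, 113, 112, 117, 144, 153, 136, 81, 103, 114, 115, 115, 115, 116, 116, 105, 71, 75, 80, 95, 142, 148, 147, 149, 151, 149]
-0.09 [152, 155, 153, 152, 151, 150, 131, 81, 76, 77, 77, 77, 77, 77, 76, 78, 78, 78, 78, 78, 79, 79, 79, 79, 80, 79, 73, 54, 41, 50, 73, 116, 146, 149, 150, 150, 150]
-0.12 [152, 150, 150, 151, 151, 151, 132, 82, 77, 75, 76, 76, 76, 75, 75, 76, 75, 77, 76, 76, 75, 77, 77, 76, 77, 77, 73, 56, 48, 72, 83, 116, 151, 154, 152, 152, 153]
-0.14 [150, 152, 152, 152, 151, 150, 135, 85, 76, 76, 77, 76, 74, 76, 75, 75, 75, 75, 75, 75, 76, 76, 77, 76, 75, 76, 73, 59, 50, 73, 84, 124, 148, 149, 150, 151, 151]
```

Call:
drive_tool --targets '[{"tx": -0.789, "ty": 0.055, "tz": 0, "rx": 0, "ry": 0, "rz": -1}, {"tx": -0.789, "ty": 0.055, "tz": 0, "rx": 0, "ry": 0, "rz": -1}, {"tx": -0.789, "ty": 0.055, "tz": 0, "rx": 0, "ry": 0, "rz": -1}, {"tx": -0.789, "ty": 0.055, "tz": 0, "rx": 0, "ry": 0, "rz": -1}, {"tx": 0, "ty": 0, "tz": 0, "rx": 0, "ry": 0, "rz": 0}, {"tx": 0, "ty": 0, "tz": 0, "rx": 0, "ry": 0, "rz": 0}, {"tx": 0, "ty": 0, "tz": 0, "rx": 0, "ry": 0, "rz": 0}, {"tx": 0, "ty": 0, "tz": 0, "rx": 0, "ry": 0, "rz": 0}, {"tx": 0, "ty": 0, "tz": 0, "rx": 0, "ry": 0, "rz": 0}, {"tx": 0, "ty": 0, "tz": 0, "rx": 0, "ry": 0, "rz": 0}]'

```text
t: 5.42
tcp_pos: [0.4602, 0.1199, 0.3981]
tool_rot: [-0.001, 0.739, 0.674, -0.001]
force: [-9.6, 1.4, 11.7]
width: 0.0248
grasp_force: 52.3
```

```bash
cat >> h.py <<'E'
ZT=.12
def edge(im,b,u,th):
    ns=np.arange(-.10,-.02,.002);v=prof(im,b,u,ZT,ns)
    i=np.where((v[:-1]>=th)&(v[1:]<th))[0]
    return np.nan if len(i)==0 else ns[i[-1]]+.002*(v[i[-1]]-th)/(v[i[-1]]-v[i[-1]+1])
def boom(im,b):
    for _ in range(4):
        us=np.r_[np.arange(.08,.171,.01),np.arange(-.155,-.124,.005)]
        e=np.array([edge(im,b,u,130 if u>0 else 113) for u in us]);ok=np.isfinite(e)
        c=np.polyfit(us[ok],e[ok],1);r=np.abs(e-np.polyval(c,us));ok&=r<max(.002,2*np.nanmedian(r))
        c=np.polyfit(us[ok],e[ok],1);b+=np.degrees(np.arctan(c[0]))
    return b,c[1],np.std(e[ok]-np.polyval(c,us[ok])),ok.sum()
import sys,json,os
def meas(guess,tag):
    o,p,hd=tool();im=snap("top",tag);d=p[:2]-P
    r=[o["t"],np.degrees(np.arctan2(d[1],d[0])),np.hypot(*d),hd,*boom(im,guess)]
    print("t %.2f grip %.2f r %.4f hd %.2f boom %.2f off %.4f sd %.4f n %d"%tuple(r),"F",np.round(o["force"],1),o["width"])
    return r
E
cat > m.py <<'E'
from h import *
r=meas(float(sys.argv[1]),sys.argv[2])
open("log.txt","a").write("%f %f %f\n"%(r[0],r[1]%360,r[4]))
E
python3 m.py 145 k1.png
python3 - <<'E'
from h import *
for f in("t0","t2"):
    print(boom(cv2.imread(f"pics/{f}.png"),142))
E
```

```text
t 5.42 grip 174.38 r 0.3403 hd 84.73 boom 144.57 off -0.0587 sd 0.0003 n 17 F [-9.6  1.4 11.7] 0.024791082396320815Traceback (most recent call last):
  File "<stdin>", line 3, in <module>
  File "h.py", line 37, in boom
    e=np.array([edge(im,b,u,130 if u>0 else 113) for u in us]);ok=np.isfinite(e)
                ~~~~^^^^^^^^^^^^^^^^^^^^^^^^^^^^
  File "h.py", line 31, in edge
    ns=np.arange(-.10,-.02,.002);v=prof(im,b,u,ZT,ns)
                                   ~~~~^^^^^^^^^^^^^^
  File "h.py", line 27, in prof
    q=np.array([proj("top",[*(P+u*e+t*n),z]) for t in ns],np.float32)
                ~~~~^^^^^^^^^^^^^^^^^^^^^^^^
  File "h.py", line 11, in proj
    c=get_calibration(n);T=np.array(c["camera_from_world"]);q=np.array(c["camera_matrix"])@(T[:3,:3]@np.array(P)+T[:3,3]);return q[:2]/q[2]
ValueError: time passes only in moves, steps and waits
```

```bash
sed -i 's/^from rig import \*/from rig import get_obs,capture,finish_job,get_calibration as _gc\nimport functools\nget_calibration=functools.lru_cache(None)(_gc)/' h.py
python3 - <<'E'
from h import *
for f in("t0","t2","k1"):
    print(boom(cv2.imread(f"pics/{f}.png"),142))
E
```

```text
(np.float64(142.46929131636267), np.float64(-0.05914910050000983), np.float64(0.00020014333947918954), np.int64(17))
(np.float64(142.5679897056963), np.float64(-0.058342080136586844), np.float64(0.0002418242111124253), np.int64(17))
(np.float64(144.56919846521143), np.float64(-0.05866851930717549), np.float64(0.00027405770172655726), np.int64(17))
```

Call:
drive_tool --targets '[{"tx": 0, "ty": -0.02, "tz": -0.02, "rx": 0, "ry": 0, "rz": 0}, {"tx": 0, "ty": 0, "tz": 0, "rx": 0, "ry": 0, "rz": 0}, {"tx": 0, "ty": 0, "tz": 0, "rx": 0, "ry": 0, "rz": 0}, {"tx": 0, "ty": 0, "tz": 0, "rx": 0, "ry": 0, "rz": 0}, {"tx": 0, "ty": 0, "tz": 0, "rx": 0, "ry": 0, "rz": 0}, {"tx": 0, "ty": 0, "tz": 0, "rx": 0, "ry": 0, "rz": 0}, {"tx": 0, "ty": 0, "tz": 0, "rx": 0, "ry": 0, "rz": 0}, {"tx": 0, "ty": 0, "tz": 0, "rx": 0, "ry": 0, "rz": 0}]'

```text
t: 6.48
tcp_pos: [0.4598, 0.1198, 0.3984]
tool_rot: [-0.0, 0.739, 0.674, -0.0]
force: [-1.6, 0.2, -10.7]
width: 0.0248
grasp_force: 50.6
```

```bash
python3 m.py 149 k2.png
```

```text
t 6.47 grip 174.40 r 0.3407 hd 84.72 boom 149.50 off -0.0584 sd 0.0004 n 17 F [ -1.6   0.2 -10.7] 0.024829817238134277
```

```bash
cat > fit.py <<'E'
from h import *
from scipy.optimize import least_squares
from scipy.integrate import solve_ivp
L=np.loadtxt("log.txt",ndmin=2)
# grip knots (t, bearing)
K=np.loadtxt("knots.txt")
def sim(w2,b0,ts,kn=K):
    g=lambda t:np.interp(t,kn[:,0],kn[:,1]);dg=lambda t:(g(t+.01)-g(t-.01))/.02
    f=lambda t,y:[y[1],w2*(g(t)-y[0])+w2*.23*(dg(t)-y[1])-w2*.154*y[1]-np.degrees(.001/.065)*w2*np.tanh(y[1]*5)]
    return solve_ivp(f,(K[0,0],max(ts)+.01),[b0,0],t_eval=ts,max_step=.05,rtol=1e-7).y
def fit():
    r=least_squares(lambda x:np.r_[sim(x[0],x[1],L[:,0])[0]-L[:,2],(x[1]-142.5)*.5],[.0956,142.5]);return r.x,r.fun
if __name__=="__main__":
    x,f=fit();print(x,f)
    tn=L[-1,0];ts=[tn]+[tn+i for i in(1,2,3,4,5,6,7,8,9)];y=sim(*x,ts);print("state",y[:,0]);print("hold",y[0].round(1),y[1].round(1))
E
printf '4.175 142.4\n4.2 142.4\n4.7 174.4\n6.47 174.4\n' > knots.txt; python3 fit.py
```

```text
[9.52311817e-02 1.42515228e+02] [-0.00545545  0.00163491  0.00761402]
state [149.5032632    5.90030288]
hold [149.5 156.3 164.5 173.2 181.6 189.  194.7 198.2 199.3 198. ] [ 5.9  7.6  8.6  8.7  8.   6.6  4.6  2.3 -0.1 -2.3]
```

```bash
cat > plan.py <<'E'
from fit import *
from scipy.optimize import minimize
T=float(sys.argv[1]);x,_=fit();tn=L[-1,0];g0=K[-1,1]
def cost(v,full=False):
    g1,t1=v;kn=np.vstack([K[:-1],[tn,g0],[tn+.15,g1],[t1,g1],[t1+.13*abs(T-g1)/8,T]])
    ts=np.r_[t1+.8,t1+2];y=sim(*x,ts,kn);e=(y[0,-1]-T)**2+(y[1,-1])**2/x[0]
    return (e,y) if full else e
best=min((minimize(cost,[g0+.8,t],method="Nelder-Mead",options=dict(xatol=.02,fatol=1e-3)) for t in(tn+6.5,tn+7.5)),key=lambda r:r.fun)
print("g1,t1",best.x,cost(best.x,True))
E
python3 plan.py 200.87
```

```text
g1,t1 [175.38242529  14.51493342] (np.float64(0.00010784921511245823), array([[ 2.00867582e+02,  2.00863231e+02],
       [-4.96939152e-03, -2.43057299e-03]]))
```

Call:
drive_tool --targets '[{"tx": -0.097, "ty": 0, "tz": 0.01, "rx": 0, "ry": 0, "rz": -0.122}, {"tx": 0, "ty": 0, "tz": 0, "rx": 0, "ry": 0, "rz": 0}, {"tx": 0, "ty": 0, "tz": 0, "rx": 0, "ry": 0, "rz": 0}, {"tx": 0, "ty": 0, "tz": 0, "rx": 0, "ry": 0, "rz": 0}, {"tx": 0, "ty": 0, "tz": 0, "rx": 0, "ry": 0, "rz": 0}, {"tx": 0, "ty": 0, "tz": 0, "rx": 0, "ry": 0, "rz": 0}, {"tx": 0, "ty": 0, "tz": 0, "rx": 0, "ry": 0, "rz": 0}, {"tx": 0, "ty": 0, "tz": 0, "rx": 0, "ry": 0, "rz": 0}, {"tx": 0, "ty": 0, "tz": 0, "rx": 0, "ry": 0, "rz": 0}, {"tx": 0, "ty": 0, "tz": 0, "rx": 0, "ry": 0, "rz": 0}, {"tx": 0, "ty": 0, "tz": 0, "rx": 0, "ry": 0, "rz": 0}, {"tx": 0, "ty": 0, "tz": 0, "rx": 0, "ry": 0, "rz": 0}]'

```text
t: 8.02
tcp_pos: [0.4594, 0.1142, 0.3983]
tool_rot: [-0.0, 0.733, 0.68, -0.0]
force: [-5.4, 1.0, -1.0]
width: 0.0248
grasp_force: 51.2
```

```bash
python3 m.py 161 k3.png
```

```text
t 8.03 grip 175.36 r 0.3407 hd 85.69 boom 160.59 off -0.0581 sd 0.0015 n 14 F [-5.4  1.  -1. ] 0.02479459358517983
```

Call:
drive_tool --targets '[{"tx": 0, "ty": 0, "tz": 0, "rx": 0, "ry": 0, "rz": 0}, {"tx": 0, "ty": 0, "tz": 0, "rx": 0, "ry": 0, "rz": 0}, {"tx": 0, "ty": 0, "tz": 0, "rx": 0, "ry": 0, "rz": 0}, {"tx": 0, "ty": 0, "tz": 0, "rx": 0, "ry": 0, "rz": 0}, {"tx": 0, "ty": 0, "tz": 0, "rx": 0, "ry": 0, "rz": 0}, {"tx": 0, "ty": 0, "tz": 0, "rx": 0, "ry": 0, "rz": 0}, {"tx": 0, "ty": 0, "tz": 0, "rx": 0, "ry": 0, "rz": 0}, {"tx": 0, "ty": 0, "tz": 0, "rx": 0, "ry": 0, "rz": 0}, {"tx": 0, "ty": 0, "tz": 0, "rx": 0, "ry": 0, "rz": 0}, {"tx": 0, "ty": 0, "tz": 0, "rx": 0, "ry": 0, "rz": 0}, {"tx": 0, "ty": 0, "tz": 0, "rx": 0, "ry": 0, "rz": 0}, {"tx": 0, "ty": 0, "tz": 0, "rx": 0, "ry": 0, "rz": 0}]'

```text
t: 9.57
tcp_pos: [0.4593, 0.1142, 0.3983]
tool_rot: [-0.0, 0.733, 0.68, -0.0]
force: [-5.5, 1.6, -1.2]
width: 0.0248
grasp_force: 51.2
```

```bash
python3 m.py 174 k4.png;printf '4.175 142.4\n4.2 142.4\n4.7 174.4\n6.55 174.4\n6.7 175.4\n10 175.4\n' > knots.txt; python3 fit.py; python3 plan.py 200.87
```

```text
t 9.57 grip 175.36 r 0.3407 hd 85.69 boom 174.27 off -0.0566 sd 0.0013 n 14 F [-5.5  1.6 -1.2] 0.024834137635777385
[9.43590749e-02 1.42494538e+02] [-0.04295251 -0.07402939  0.08385606  0.03049705 -0.00273093]
state [174.30402346   8.89599325]
hold [174.3 182.9 190.4 196.2 199.8 201.  199.7 196.4 191.3 185. ] [ 8.9  8.2  6.8  4.8  2.4 -0.1 -2.4 -4.3 -5.8 -6.7]
g1,t1 [175.33726863  14.55575589] (np.float64(1.8537184212186855e-05), array([[ 2.00870397e+02,  2.00868359e+02],
       [-2.22577549e-03, -1.22274178e-03]]))
```

Call:
drive_tool --targets '[{"tx": 0, "ty": 0, "tz": 0, "rx": 0, "ry": 0, "rz": 0}, {"tx": 0, "ty": 0, "tz": 0, "rx": 0, "ry": 0, "rz": 0}, {"tx": 0, "ty": 0, "tz": 0, "rx": 0, "ry": 0, "rz": 0}, {"tx": 0, "ty": 0, "tz": 0, "rx": 0, "ry": 0, "rz": 0}, {"tx": 0, "ty": 0, "tz": 0, "rx": 0, "ry": 0, "rz": 0}, {"tx": 0, "ty": 0, "tz": 0, "rx": 0, "ry": 0, "rz": 0}, {"tx": 0, "ty": 0, "tz": 0, "rx": 0, "ry": 0, "rz": 0}, {"tx": 0, "ty": 0, "tz": 0, "rx": 0, "ry": 0, "rz": 0}, {"tx": 0, "ty": 0, "tz": 0, "rx": 0, "ry": 0, "rz": 0}, {"tx": 0, "ty": 0, "tz": 0, "rx": 0, "ry": 0, "rz": 0}, {"tx": 0, "ty": 0, "tz": 0, "rx": 0, "ry": 0, "rz": 0}, {"tx": 0, "ty": 0, "tz": 0, "rx": 0, "ry": 0, "rz": 0}]'

```text
t: 11.12
tcp_pos: [0.4593, 0.1141, 0.3983]
tool_rot: [-0.0, 0.733, 0.68, -0.0]
force: [-5.7, 1.0, -1.3]
width: 0.025
grasp_force: 51.2
```

```bash
python3 m.py 187 k5.png
```

```text
t 11.12 grip 175.36 r 0.3407 hd 85.69 boom 192.96 off -0.0410 sd 0.0016 n 10 F [-5.7  1.  -1.3] 0.024959040175991057
```

Call:
drive_tool --targets '[{"tx": 0, "ty": 0, "tz": 0, "rx": 0, "ry": 0, "rz": 0}, {"tx": 0, "ty": 0, "tz": 0, "rx": 0, "ry": 0, "rz": 0}, {"tx": 0, "ty": 0, "tz": 0, "rx": 0, "ry": 0, "rz": 0}, {"tx": 0, "ty": 0, "tz": 0, "rx": 0, "ry": 0, "rz": 0}, {"tx": 0, "ty": 0, "tz": 0, "rx": 0, "ry": 0, "rz": 0}, {"tx": 0, "ty": 0, "tz": 0, "rx": 0, "ry": 0, "rz": 0}, {"tx": 0, "ty": 0, "tz": 0, "rx": 0, "ry": 0, "rz": 0}, {"tx": 0, "ty": 0, "tz": 0, "rx": 0, "ry": 0, "rz": 0}, {"tx": 0, "ty": 0, "tz": 0, "rx": 0, "ry": 0, "rz": 0}, {"tx": 0, "ty": 0, "tz": 0, "rx": 0, "ry": 0, "rz": 0}, {"tx": 0, "ty": 0, "tz": 0, "rx": 0, "ry": 0, "rz": 0}, {"tx": 0, "ty": 0, "tz": 0, "rx": 0, "ry": 0, "rz": 0}]'

```text
t: 12.68
tcp_pos: [0.4593, 0.1142, 0.3983]
tool_rot: [-0.0, 0.733, 0.68, -0.0]
force: [-5.4, -0.1, -0.6]
width: 0.0246
grasp_force: 51.2
```

```bash
python3 m.py 196 k6.png;printf '4.175 142.4\n4.2 142.4\n4.7 174.4\n6.55 174.4\n6.7 175.4\n13 175.4\n' > knots.txt; python3 fit.py; python3 plan.py 200.87
python3 - <<'E'
from h import *
im=cv2.imread("pics/k6.png");b=boom(im,196)[0]
for u in np.r_[np.arange(.08,.171,.02),np.arange(-.155,-.124,.01)]:print(round(u,3),edge(im,b,u,130 if u>0 else 113),end="; ")
cv2.imwrite('pics/k6c.png',cv2.convertScaleAbs(cv2.resize(im[110:330,160:380],None,fx=2.7,fy=2.7),alpha=1.6))
E
```

```text
t 12.68 grip 175.36 r 0.3407 hd 85.69 boom 198.05 off -0.0502 sd 0.0019 n 10 F [-5.4 -0.1 -0.6] 0.024649326385314346
[1.03163878e-01 1.41796318e+02] [-0.50289689  0.00374436  1.23786049  2.13477188 -3.28292143  0.52630809
 -0.35184081]
state [198.58067509   3.86489772]
hold [198.6 201.1 200.9 198.2 193.4 187.1 179.9 172.7 166.1 160.8] [ 3.9  1.1 -1.5 -3.8 -5.7 -6.9 -7.3 -7.  -6.1 -4.5]
g1,t1 [171.64701922  13.90121646] (np.float64(1.0629493316166979e-07), array([[ 2.00870147e+02,  2.00869978e+02],
       [-1.81213497e-04, -1.04477450e-04]]))
0.08 -0.033426362221129186; 0.1 -0.041473861709702714; 0.12 -0.05102393488446247; 0.14 -0.057709073454141585; 0.16 -0.05849517678376284; -0.155 -0.04999263080326269; -0.145 -0.04998252370824044; -0.135 -0.05039863926172253; -0.125 -0.05042811306007203;
```

View pics/k6c.png

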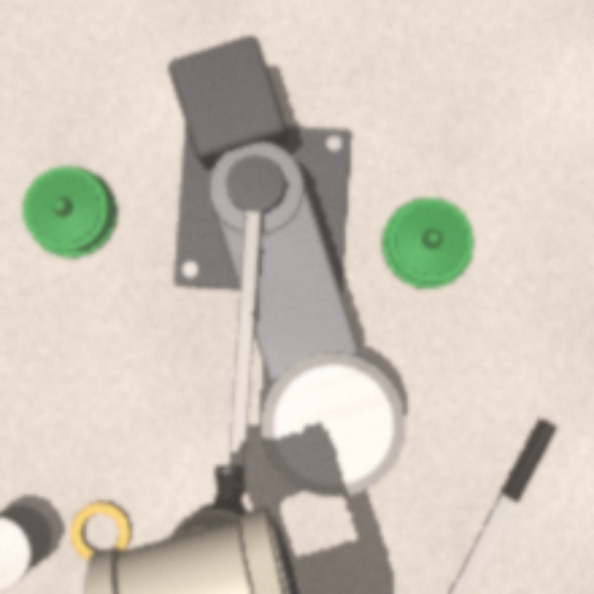

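The crop shows the lamp head at about (334,425) in the crop, nearly over the foot. The tiller bar and plate now spoil the arm edge, so I'll measure the counterweight alone, using its clean left and far edges.

```bash
cat >> h.py <<'E'
def cwfit(im,b,z,far):
    # unknown: b, from left edge n=-.05 and far edge u=-far of the counterweight
    V=im.max(2).astype(np.float32)
    for _ in range(5):
        br=np.radians(b);e=np.array([np.cos(br),np.sin(br)]);n=np.array([-e[1],e[0]])
        def cross(pts,th=113):
            q=np.array([proj("top",[*(P+p[0]*e+p[1]*n),z]) for p in pts],np.float32)
            v=cv2.remap(V,q[:,:1],q[:,1:],cv2.INTER_LINEAR).ravel();i=np.where((v[:-1]>=th)&(v[1:]<th))[0]
            if not len(i):return np.nan
            i=i[0];return i+(v[i]-th)/(v[i]-v[i+1])
        us=np.arange(-.15,-.119,.005);ns=np.arange(-.09,-.02,.002)
        l=np.array([ns[0]+.002*cross([(u,x) for x in ns]) for u in us])
        xs=np.arange(-.035,.036,.005);uu=np.arange(-.21,-.12,.002)
        f=np.array([uu[0]+.002*cross([(x_,x) for x_ in uu]) for x in xs])
        pl=np.polyfit(us,l,1);pf=np.polyfit(xs,f,1)
        # left: n(u)=-.05+u*db at given u ; far: u(n)=u0-n*db
        A=np.r_[us,-xs];y=np.r_[l+.05,f-f.mean()];db=A@y/(A@A);b+=np.degrees(db)
    return b,np.degrees(np.arctan(pl[0])),-np.degrees(np.arctan(pf[0])),l.mean(),f.mean(),np.std(y)
E
python3 - <<'E'
from h import *
for f,b in(("t0",142.5),("t2",142.5),("k1",144.5),("k2",149.5),("k3",160.6),("k4",174),("k5",187),("k6",198)):
    im=cv2.imread(f"pics/{f}.png")
    for z in(.14,.16):print(f,z,np.round(cwfit(im,b,z,0),4))
E
```

```text
t0 0.14 [ 1.447794e+02 -2.336800e+00 -2.400000e+00 -5.030000e-02 -1.630000e-01
  8.000000e-04]
t0 0.16 [ 1.433207e+02 -1.042000e+00 -9.472000e-01 -5.010000e-02 -1.584000e-01
  4.000000e-04]
t2 0.14 [ 1.445435e+02 -2.150400e+00 -2.233700e+00 -5.030000e-02 -1.625000e-01
  8.000000e-04]
t2 0.16 [ 1.430979e+02 -9.185000e-01 -8.231000e-01 -5.010000e-02 -1.578000e-01
  3.000000e-04]
k1 0.14 [ 1.466731e+02 -3.122100e+00 -2.147600e+00 -5.030000e-02 -1.631000e-01
  8.000000e-04]
k1 0.16 [ 1.452595e+02 -1.852400e+00 -7.899000e-01 -5.010000e-02 -1.583000e-01
  4.000000e-04]
k2 0.14 [ 1.515888e+02 -2.877700e+00 -2.228000e+00 -5.030000e-02 -1.633000e-01
  8.000000e-04]
k2 0.16 [ 1.502148e+02 -1.838600e+00 -9.338000e-01 -5.010000e-02 -1.583000e-01
  4.000000e-04]
k3 0.14 [ 1.627041e+02 -1.807600e+00 -1.919100e+00 -5.030000e-02 -1.639000e-01
  7.000000e-04]
k3 0.16 [ 1.615701e+02 -1.106100e+00 -7.436000e-01 -5.010000e-02 -1.585000e-01
  3.000000e-04]
k4 0.14 [ 1.760416e+02 -2.646500e+00 -1.393200e+00 -5.020000e-02 -1.646000e-01
  6.000000e-04]
k4 0.16 [ 1.751842e+02 -1.117600e+00 -5.032000e-01 -5.010000e-02 -1.588000e-01
  3.000000e-04]
k5 0.14 [ 1.886179e+02 -1.841600e+00 -1.350100e+00 -5.020000e-02 -1.650000e-01
  5.000000e-04]
k5 0.16 [ 1.880186e+02 -1.337400e+00 -6.788000e-01 -5.010000e-02 -1.591000e-01
  3.000000e-04]
k6 0.14 [ 1.977774e+02 -9.212000e-01 -9.449000e-01 -5.010000e-02 -1.651000e-01
  3.000000e-04]
k6 0.16 [ 1.974405e+02 -8.972000e-01 -5.463000e-01 -5.010000e-02 -1.591000e-01
  2.000000e-04]
```

```bash
cat > m.py <<'E'
from h import *
o,p,hd=tool();im=snap("top",sys.argv[2]);d=p[:2]-P
c=cwfit(im,float(sys.argv[1]),.172,0);print("t %.2f grip %.2f r %.4f F"%(o["t"],np.degrees(np.arctan2(d[1],d[0]))%360,np.hypot(*d)),np.round(o["force"],1),"boom",np.round(c,3))
open("log.txt","a").write("%f %f %f\n"%(o["t"],0,c[0]))
E
python3 - <<'E'
from h import *
L=np.loadtxt("log.txt");out=[]
for (t,g,b0),f in zip(L,("k1","k2","k3","k4","k5","k6")):
    c=cwfit(cv2.imread(f"pics/{f}.png"),b0 if f!="k5" else 187.5,.172,0);print(f,np.round(c,3));out.append([t,g,c[0]])
print(np.round(cwfit(cv2.imread("pics/t0.png"),142,.172,0),3))
np.savetxt("log.txt",out)
E
python3 fit.py; python3 plan.py 200.87
```

```text
k1 [ 1.44344e+02 -2.15900e+00  1.22000e-01 -5.00000e-02 -1.55000e-01
  0.00000e+00]
k2 [ 1.4937e+02 -2.2800e+00 -2.8000e-02 -5.0000e-02 -1.5500e-01  0.0000e+00]
k3 [ 1.60853e+02 -2.01400e+00 -5.30000e-02 -5.00000e-02 -1.55000e-01
  0.00000e+00]
k4 [ 1.74617e+02 -1.61000e+00  3.10000e-02 -5.00000e-02 -1.55000e-01
  0.00000e+00]
k5 [ 1.87604e+02 -1.81500e+00 -3.37000e-01 -5.00000e-02 -1.56000e-01
  0.00000e+00]
k6 [ 1.97162e+02 -1.82800e+00 -2.19000e-01 -5.00000e-02 -1.56000e-01
  0.00000e+00]
[ 1.42455e+02 -1.21400e+00 -7.40000e-02 -5.00000e-02 -1.56000e-01
  0.00000e+00]
[9.60289275e-02 1.42440083e+02] [ 0.16618427  0.13056533  0.07020847  0.08573784  0.07308695 -0.12567537
 -0.02995838]
state [197.03668234   4.40649749]
hold [197.  200.2 200.9 199.2 195.4 190.  183.5 176.5 169.8 163.9] [ 4.4  2.  -0.6 -2.8 -4.7 -6.1 -6.9 -7.  -6.4 -5.3]
g1,t1 [175.03881049  14.44602927] (np.float64(1.0539704390076582e-06), array([[2.00870802e+02, 2.00870999e+02],
       [2.69726235e-04, 7.30066719e-05]]))
```

Call:
drive_tool --targets '[{"tx": 0, "ty": 0, "tz": 0, "rx": 0, "ry": 0, "rz": 0}, {"tx": 0, "ty": 0, "tz": 0, "rx": 0, "ry": 0, "rz": 0}, {"tx": 0, "ty": 0, "tz": 0, "rx": 0, "ry": 0, "rz": 0}, {"tx": 0, "ty": 0, "tz": 0, "rx": 0, "ry": 0, "rz": 0}, {"tx": 0, "ty": 0, "tz": 0, "rx": 0, "ry": 0, "rz": 0}, {"tx": 0, "ty": 0, "tz": 0, "rx": 0, "ry": 0, "rz": 0}, {"tx": 0, "ty": 0, "tz": 0, "rx": 0, "ry": 0, "rz": 0}, {"tx": 0, "ty": 0, "tz": 0, "rx": 0, "ry": 0, "rz": 0}, {"tx": 0, "ty": 0, "tz": 0, "rx": 0, "ry": 0, "rz": 0}, {"tx": 0, "ty": 0, "tz": 0, "rx": 0, "ry": 0, "rz": 0}]'

```text
t: 13.98
tcp_pos: [0.4593, 0.1141, 0.3983]
tool_rot: [-0.0, 0.733, 0.68, -0.0]
force: [-4.5, -0.4, -0.7]
width: 0.0248
grasp_force: 51.2
```

```bash
python3 m.py 200 k7.png; printf '4.175 142.4\n4.2 142.4\n4.7 174.4\n6.55 174.4\n6.7 175.4\n14 175.4\n' > knots.txt; python3 fit.py; python3 plan.py 200.8
```

```text
t 13.97 grip 175.36 r 0.3407 F [-4.5 -0.4 -0.7] boom [ 2.01042e+02 -1.88700e+00 -2.79000e-01 -5.00000e-02 -1.56000e-01
  0.00000e+00]
[9.56088314e-02 1.42500683e+02] [ 2.13743688e-01  1.48447712e-01  2.71266624e-02 -1.52613985e-02
 -5.70784957e-02 -2.39754997e-01 -4.00282684e-01  3.41392820e-04]
state [200.64163732   1.23735124]
hold [200.6 200.6 198.3 194.1 188.3 181.6 174.7 168.1 162.6 158.5] [ 1.2 -1.2 -3.3 -5.1 -6.3 -6.9 -6.8 -6.1 -4.9 -3.2]
g1,t1 [168.41895017  14.30374025] (np.float64(1.4312603270919282e-09), array([[ 2.00799989e+02,  2.00799974e+02],
       [-1.77138603e-05, -8.44865812e-06]]))
```

Call:
drive_tool --targets '[{"tx": 0, "ty": 0, "tz": 0, "rx": 0, "ry": 0, "rz": 0}, {"tx": 0, "ty": 0, "tz": 0, "rx": 0, "ry": 0, "rz": 0}, {"tx": 0, "ty": 0, "tz": 0, "rx": 0, "ry": 0, "rz": 0}, {"tx": 0, "ty": 0, "tz": 0, "rx": 0, "ry": 0, "rz": 0}, {"tx": 0, "ty": 0, "tz": 0, "rx": 0, "ry": 0, "rz": 0}, {"tx": -0.789, "ty": 0.055, "tz": 0, "rx": 0, "ry": 0, "rz": -1}, {"tx": -0.789, "ty": 0.055, "tz": 0, "rx": 0, "ry": 0, "rz": -1}, {"tx": -0.789, "ty": 0.055, "tz": 0, "rx": 0, "ry": 0, "rz": -1}, {"tx": -0.138, "ty": 0.002, "tz": 0, "rx": 0, "ry": 0, "rz": -0.175}, {"tx": 0, "ty": 0, "tz": 0, "rx": 0, "ry": 0, "rz": 0}, {"tx": 0, "ty": 0, "tz": 0, "rx": 0, "ry": 0, "rz": 0}]'

```text
t: 15.4
tcp_pos: [0.4811, -0.0343, 0.3983]
tool_rot: [-0.0, 0.566, 0.824, -0.001]
force: [-5.2, -1.9, -0.3]
width: 0.0246
grasp_force: 53.1
```

```bash
python3 m.py 201 k8.png; python3 - <<'E'
from h import *
im=cv2.imread("pics/k8.png")
cv2.imwrite('pics/k8c.png',cv2.convertScaleAbs(cv2.resize(im[220:340,220:360],None,fx=5,fy=5,interpolation=2),alpha=1.6))
E
```

```text
t 15.40 grip 200.83 r 0.3400 F [-5.2 -1.9 -0.3] boom [ 2.01075e+02 -1.58500e+00 -2.40000e-02 -5.00000e-02 -1.56000e-01
  0.00000e+00]
```

View pics/k8c.png

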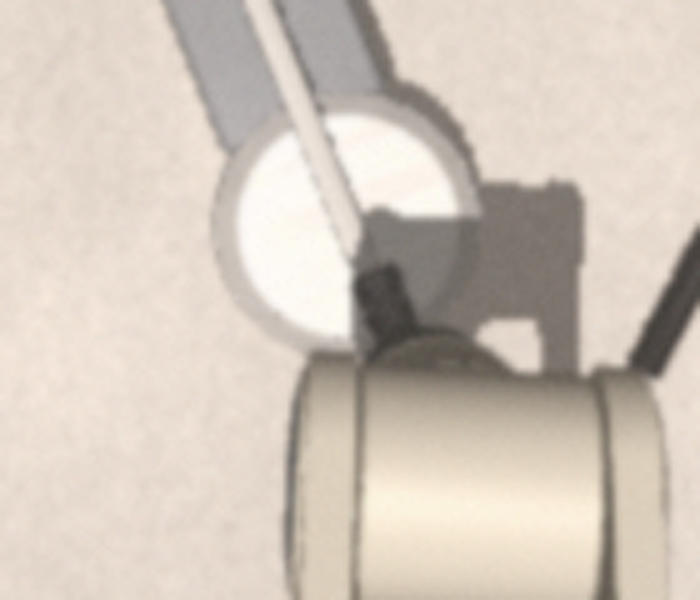

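The crop shows the head nearly over the foot. Its rim centre is at about (346,226) in the crop, which is (288.8,264.8) in the image.

```bash
python3 - <<'E'
from h import *
for b in(200.4,200.87,201.07):
    r=np.radians(b);e=np.array([np.cos(r),np.sin(r)]);print(b,proj("top",[*(P+.26*e),.17]),proj("top",[*(P+.26*e),.145]))
# head outer-left edge: bench->rim crossing along rays, fit circle
im=cv2.imread("pics/k8.png");V=im.max(2).astype(np.float32);pts=[];c0=np.array([288.8,264.8])
for a in np.radians(np.arange(120,215,5)):
    rr=np.arange(34,20,-.25);q=(c0+np.outer(rr,[np.cos(a),np.sin(a)])).astype(np.float32)
    v=cv2.remap(V,q[:,:1],q[:,1:],1).ravel();i=np.where((v[:-1]>=139)&(v[1:]<139))[0]
    if len(i):pts.append(c0+rr[i[0]]*np.array([np.cos(a),np.sin(a)]))
pts=np.array(pts);print(np.round(np.hypot(*(pts-c0).T),2))
# stand from t0
im=cv2.imread("pics/t0.png");V=im.max(2).astype(np.float32);c=np.array([288.1,262]);R=[]
A=np.radians(np.arange(0,360,10))
for a in A:
    rr=np.arange(24,8,-.25);q=(c+np.outer(rr,[np.cos(a),np.sin(a)])).astype(np.float32)
    v=cv2.remap(V,q[:,:1],q[:,1:],1).ravel();i=np.where((v[:-1]>=100)&(v[1:]<100))[0];j=np.where((v[:-1]<80)&(v[1:]>=80))[0]
    R.append((rr[i[0]],rr[j[0]] if len(j) else np.nan))
R=np.array(R);print(R.T.round(1))
from scipy.optimize import least_squares
for k,z in((0,.06),(1,.07)):
    ok=np.isfinite(R[:,k]);X=c+R[ok,k][:,None]*np.c_[np.cos(A[ok]),np.sin(A[ok])]
    s=least_squares(lambda p:np.hypot(*(X-p[:2]).T)-p[2],[*c,14],loss="soft_l1").x;w=onplane("top",*s[:2],z)[:2];d=w-P;print(s,w,np.hypot(*d),np.degrees(np.arctan2(d[1],d[0]))%360)
E
```

```text
200.4 [288.62558807 264.29467371] [288.33414251 263.80633597]
200.87 [289.33332823 264.00864041] [289.02690821 263.52637971]
201.07 [289.63375931 263.88515984] [289.3209832  263.40552245]
[27.25 27.75 27.25 27.25 27.25 27.75 27.25 27.5  27.25 27.75 27.75 28.
 27.75 28.   27.75 27.75 27.75 28.   29.25]
[[16.8 16.5 16.5 16.8 16.5 16.5 16.5 16.8 16.8 16.8 16.8 16.8 16.8 17.
  17.  17.  17.2 17.2 17.  17.2 17.2 17.2 17.5 17.5 17.5 17.5 17.5 17.2
  17.2 17.2 17.5 17.2 17.  17.  17.  16.8]
 [13.5 13.5 13.5 13.5 13.5 13.8 13.8 13.8 13.8 13.8 14.  13.8 13.8 13.8
  13.8 13.8 13.8 13.8 13.8 13.8 13.5 13.5 13.2 13.2 13.2 13.2 13.2 13.2
  13.2 13.2 13.2 13.  13.2 13.2 13.2 13.2]]
[287.85828095 261.63970716  17.01664887] [ 0.55715724 -0.00538825] 0.2586530522328978 200.8328809067661
[287.97305221 262.30179647  13.50893268] [ 0.55564908 -0.00538628] 0.26006246687921186 200.7143058070453
```

Call:
drive_tool --targets '[{"tx": 0, "ty": 0, "tz": 0, "rx": 0, "ry": 0, "rz": 0}, {"tx": 0, "ty": 0, "tz": 0, "rx": 0, "ry": 0, "rz": 0}, {"tx": 0, "ty": 0, "tz": 0, "rx": 0, "ry": 0, "rz": 0}, {"tx": 0, "ty": 0, "tz": 0, "rx": 0, "ry": 0, "rz": 0}, {"tx": 0, "ty": 0, "tz": 0, "rx": 0, "ry": 0, "rz": 0}, {"tx": 0, "ty": 0, "tz": 0, "rx": 0, "ry": 0, "rz": 0}]'

```text
t: 16.2
tcp_pos: [0.481, -0.0341, 0.3983]
tool_rot: [-0.0, 0.566, 0.825, -0.001]
force: [-6.3, -1.4, -0.4]
width: 0.0251
grasp_force: 53.1
```

```bash
python3 m.py 201 k9.png
```

```text
t 16.20 grip 200.78 r 0.3400 F [-6.3 -1.4 -0.4] boom [ 2.0106e+02 -1.7620e+00 -2.2900e-01 -5.0000e-02 -1.5600e-01  0.0000e+00]
```

Call:
drive_tool --targets '[{"tx": 0, "ty": 0, "tz": 0, "rx": 0, "ry": 0, "rz": 0}, {"tx": 0, "ty": 0, "tz": 0, "rx": 0, "ry": 0, "rz": 0}, {"tx": 0, "ty": 0, "tz": 0, "rx": 0, "ry": 0, "rz": 0}, {"tx": 0, "ty": 0, "tz": 0, "rx": 0, "ry": 0, "rz": 0}, {"tx": 0, "ty": 0, "tz": 0, "rx": 0, "ry": 0, "rz": 0}, {"tx": 0, "ty": 0, "tz": 0, "rx": 0, "ry": 0, "rz": 0}]'

```text
t: 17.0
tcp_pos: [0.481, -0.034, 0.3983]
tool_rot: [-0.0, 0.566, 0.825, -0.001]
force: [-4.8, -2.3, 0.1]
width: 0.0249
grasp_force: 53.1
```

```bash
python3 m.py 201 k10.png
```

```text
t 17.00 grip 200.78 r 0.3400 F [-4.8 -2.3  0.1] boom [ 2.00893e+02 -4.15000e-01 -1.78000e-01 -5.00000e-02 -1.56000e-01
  0.00000e+00]
```

Call:
drive_tool --targets '[{"tx": 0, "ty": 0, "tz": 0, "rx": 0, "ry": 0, "rz": 0}, {"tx": 0, "ty": 0, "tz": 0, "rx": 0, "ry": 0, "rz": 0}, {"tx": 0, "ty": 0, "tz": 0, "rx": 0, "ry": 0, "rz": 0}, {"tx": 0, "ty": 0, "tz": 0, "rx": 0, "ry": 0, "rz": 0}, {"tx": 0, "ty": 0, "tz": 0, "rx": 0, "ry": 0, "rz": 0}, {"tx": 0, "ty": 0, "tz": 0, "rx": 0, "ry": 0, "rz": 0}, {"tx": 0, "ty": 0, "tz": 0, "rx": 0, "ry": 0, "rz": 0}, {"tx": 0, "ty": 0, "tz": 0, "rx": 0, "ry": 0, "rz": 0}]'

```text
t: 18.05
tcp_pos: [0.481, -0.034, 0.3983]
tool_rot: [-0.0, 0.566, 0.825, -0.001]
force: [-5.2, -2.4, -0.0]
width: 0.0249
grasp_force: 53.1
```

```bash
python3 m.py 201 k11.png
```

```text
t 18.05 grip 200.78 r 0.3400 F [-5.2 -2.4 -0. ] boom [ 2.00901e+02 -3.09000e-01 -1.42000e-01 -5.00000e-02 -1.56000e-01
  0.00000e+00]
```

Call:
drive_tool --targets '[{"tx": 0, "ty": 0, "tz": 0, "rx": 0, "ry": 0, "rz": 0}, {"tx": 0, "ty": 0, "tz": 0, "rx": 0, "ry": 0, "rz": 0}, {"tx": 0, "ty": 0, "tz": 0, "rx": 0, "ry": 0, "rz": 0}, {"tx": 0, "ty": 0, "tz": 0, "rx": 0, "ry": 0, "rz": 0}, {"tx": 0, "ty": 0, "tz": 0, "rx": 0, "ry": 0, "rz": 0}, {"tx": 0, "ty": 0, "tz": 0, "rx": 0, "ry": 0, "rz": 0}, {"tx": 0, "ty": 0, "tz": 0, "rx": 0, "ry": 0, "rz": 0}, {"tx": 0, "ty": 0, "tz": 0, "rx": 0, "ry": 0, "rz": 0}]'

```text
t: 19.1
tcp_pos: [0.481, -0.034, 0.3983]
tool_rot: [0.0, 0.566, 0.825, -0.001]
force: [-6.4, -1.5, -0.4]
width: 0.0249
grasp_force: 53.1
```

```bash
python3 m.py 201 k12.png; cat > loc.py <<'E'
import numpy as np,sys
L=np.loadtxt("log.txt");L=L[L[:,0]>15.1];t=L[:,0]-L[-1,0];w=.309;d=.018
A=np.exp(-d*t)[:,None]*np.c_[np.cos(w*t),np.sin(w*t)];A=np.c_[np.ones_like(t),A]
for eq in(200.75,200.85,200.95,None):
    x=np.linalg.lstsq(A,L[:,2],rcond=None)[0] if eq is None else np.r_[eq,np.linalg.lstsq(A[:,1:],L[:,2]-eq,rcond=None)[0]]
    print(x.round(3),"v",round(x[2]*w,3),"amp",np.hypot(x[1],x[2]).round(3),(A@x-L[:,2]).round(3))
E
python3 loc.py
```

```text
t 19.10 grip 200.78 r 0.3400 F [-6.4 -1.5 -0.4] boom [ 2.00897e+02 -2.66000e-01 -1.49000e-01 -5.00000e-02 -1.56000e-01
  0.00000e+00]
[ 2.0075e+02  9.1000e-02 -2.5800e-01] v -0.08 amp 0.273 [-0.034 -0.038  0.093  0.02  -0.056]
[200.85   -0.     -0.206] v -0.064 amp 0.206 [-0.025 -0.041  0.085  0.016 -0.047]
[ 2.0095e+02 -9.1000e-02 -1.5400e-01] v -0.047 amp 0.179 [-0.016 -0.044  0.077  0.011 -0.038]
[ 2.01356e+02 -4.61000e-01  5.80000e-02] v 0.018 amp 0.464 [ 0.02  -0.055  0.045 -0.009 -0.002]
```

Call:
drive_tool --targets '[{"tx": 0, "ty": 0, "tz": 0, "rx": 0, "ry": 0, "rz": 0}, {"tx": 0, "ty": 0, "tz": 0, "rx": 0, "ry": 0, "rz": 0}, {"tx": 0, "ty": 0, "tz": 0, "rx": 0, "ry": 0, "rz": 0}, {"tx": 0, "ty": 0, "tz": 0, "rx": 0, "ry": 0, "rz": 0}, {"tx": 0, "ty": 0, "tz": 0, "rx": 0, "ry": 0, "rz": 0}, {"tx": 0, "ty": 0, "tz": 0, "rx": 0, "ry": 0, "rz": 0}, {"tx": 0, "ty": 0, "tz": 0, "rx": 0, "ry": 0, "rz": 0}, {"tx": 0, "ty": 0, "tz": 0, "rx": 0, "ry": 0, "rz": 0}, {"tx": 0, "ty": 0, "tz": 0, "rx": 0, "ry": 0, "rz": 0}, {"tx": 0, "ty": 0, "tz": 0, "rx": 0, "ry": 0, "rz": 0}, {"tx": 0, "ty": 0, "tz": 0, "rx": 0, "ry": 0, "rz": 0}, {"tx": 0, "ty": 0, "tz": 0, "rx": 0, "ry": 0, "rz": 0}]'

```text
t: 20.65
tcp_pos: [0.481, -0.034, 0.3983]
tool_rot: [-0.0, 0.566, 0.825, -0.001]
force: [-6.2, -2.0, 0.3]
width: 0.0248
grasp_force: 53.1
```

```bash
python3 m.py 201 k13.png; python3 loc.py; python3 - <<'E'
from h import *
im=snap("side","s1.png")
for b in(200.8,):
    r=np.radians(b);e=np.array([np.cos(r),np.sin(r)]);C=P+.26*e
    for z in(.085,.17):
        q=np.array([proj("side",[*(C+.075*np.array([np.cos(a),np.sin(a)])),z]) for a in np.linspace(0,6.3,60)])
        cv2.polylines(im,[np.round(q*16).astype(np.int32)],True,(0,0,255),1,cv2.LINE_AA,4)
cv2.imwrite("pics/s1c.png",cv2.convertScaleAbs(cv2.resize(im[170:320,230:400],None,fx=4,fy=4),alpha=1.8))
E
```

```text
t 20.65 grip 200.78 r 0.3400 F [-6.2 -2.   0.3] boom [ 2.0089e+02 -4.1400e-01 -1.9500e-01 -5.0000e-02 -1.5600e-01  0.0000e+00]
[ 2.0075e+02  5.1000e-02 -2.2800e-01] v -0.071 amp 0.234 [-0.077 -0.057  0.1    0.059  0.008 -0.089]
[ 2.0085e+02 -2.6000e-02 -1.5100e-01] v -0.047 amp 0.154 [-0.058 -0.055  0.091  0.044  0.001 -0.066]
[ 2.0095e+02 -1.0400e-01 -7.4000e-02] v -0.023 amp 0.128 [-0.038 -0.053  0.081  0.03  -0.007 -0.044]
[ 2.01188e+02 -2.89000e-01  1.09000e-01] v 0.034 amp 0.309 [ 0.01  -0.048  0.058 -0.005 -0.024  0.01 ]
```

View pics/s1c.png

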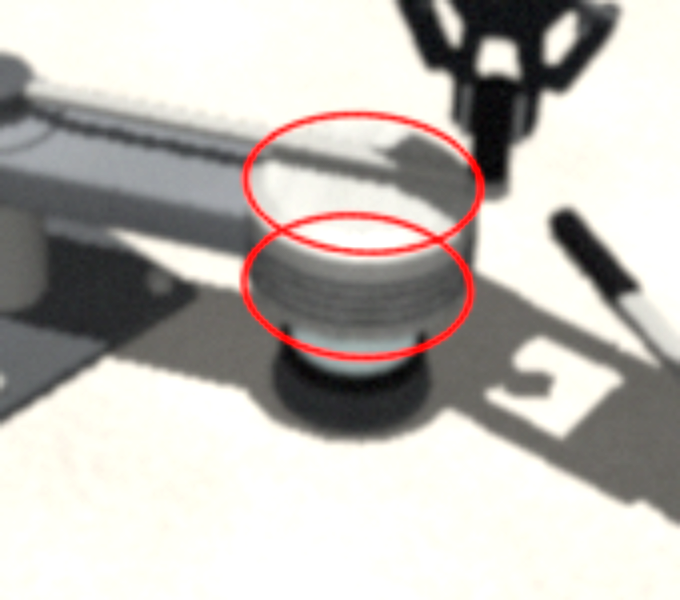

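The side view confirms it: the head body (245–475 in the crop) sits on the predicted circle, and the stand (275–430) is centred under it. The boom has stayed at 200.9° for several seconds. I'll hold a bit longer, then release and lift.

Call:
drive_tool --targets '[{"tx": 0, "ty": 0, "tz": 0, "rx": 0, "ry": 0, "rz": 0}, {"tx": 0, "ty": 0, "tz": 0, "rx": 0, "ry": 0, "rz": 0}, {"tx": 0, "ty": 0, "tz": 0, "rx": 0, "ry": 0, "rz": 0}, {"tx": 0, "ty": 0, "tz": 0, "rx": 0, "ry": 0, "rz": 0}, {"tx": 0, "ty": 0, "tz": 0, "rx": 0, "ry": 0, "rz": 0}, {"tx": 0, "ty": 0, "tz": 0, "rx": 0, "ry": 0, "rz": 0}, {"tx": 0, "ty": 0, "tz": 0, "rx": 0, "ry": 0, "rz": 0}, {"tx": 0, "ty": 0, "tz": 0, "rx": 0, "ry": 0, "rz": 0}, {"tx": 0, "ty": 0, "tz": 0, "rx": 0, "ry": 0, "rz": 0}, {"tx": 0, "ty": 0, "tz": 0, "rx": 0, "ry": 0, "rz": 0}, {"tx": 0, "ty": 0, "tz": 0, "rx": 0, "ry": 0, "rz": 0}, {"tx": 0, "ty": 0, "tz": 0, "rx": 0, "ry": 0, "rz": 0}]'

```text
t: 22.25
tcp_pos: [0.481, -0.034, 0.3983]
tool_rot: [-0.0, 0.566, 0.825, -0.001]
force: [-5.9, -2.3, 0.8]
width: 0.0246
grasp_force: 53.1
```

Call:
drive_tool --targets '[{"tx": 0, "ty": 0, "tz": 0, "rx": 0, "ry": 0, "rz": 0}, {"tx": 0, "ty": 0, "tz": 0, "rx": 0, "ry": 0, "rz": 0}, {"tx": 0, "ty": 0, "tz": 0, "rx": 0, "ry": 0, "rz": 0}, {"tx": 0, "ty": 0, "tz": 0, "rx": 0, "ry": 0, "rz": 0}, {"tx": 0, "ty": 0, "tz": 0, "rx": 0, "ry": 0, "rz": 0}, {"tx": 0, "ty": 0, "tz": 0, "rx": 0, "ry": 0, "rz": 0}, {"tx": 0, "ty": 0, "tz": 0, "rx": 0, "ry": 0, "rz": 0}, {"tx": 0, "ty": 0, "tz": 0, "rx": 0, "ry": 0, "rz": 0}]'

```text
t: 23.25
tcp_pos: [0.481, -0.034, 0.3983]
tool_rot: [-0.0, 0.566, 0.825, -0.001]
force: [-5.9, -2.4, -0.5]
width: 0.0249
grasp_force: 53.1
```

```bash
python3 m.py 201 k14.png; python3 loc.py
```

```text
t 23.25 grip 200.78 r 0.3400 F [-5.9 -2.4 -0.5] boom [ 2.009e+02 -4.290e-01 -1.490e-01 -5.000e-02 -1.560e-01  0.000e+00]
[ 2.0075e+02 -2.6000e-02 -2.0200e-01] v -0.062 amp 0.204 [-0.15  -0.105  0.078  0.072  0.054 -0.006 -0.176]
[ 2.0085e+02 -6.1000e-02 -9.2000e-02] v -0.028 amp 0.11 [-0.103 -0.085  0.077  0.052  0.029 -0.015 -0.111]
[ 2.0095e+02 -9.5000e-02  1.8000e-02] v 0.006 amp 0.097 [-0.056 -0.065  0.075  0.033  0.005 -0.023 -0.045]
[ 2.01046e+02 -1.28000e-01  1.24000e-01] v 0.038 amp 0.178 [-0.011 -0.046  0.074  0.015 -0.018 -0.03   0.018]
```

Standing still (under 0.01°/s). Now I'll release and lift off.

Call:
drive_tool --targets '[{"tx": 0, "ty": 0, "tz": 0, "rx": 0, "ry": 0, "rz": 0}, {"tx": 0, "ty": 0, "tz": 0, "rx": 0, "ry": 0, "rz": 0}, {"tx": 0, "ty": 0, "tz": 0, "rx": 0, "ry": 0, "rz": 0}, {"tx": 0, "ty": 0, "tz": 0, "rx": 0, "ry": 0, "rz": 0}, {"tx": 0, "ty": 0, "tz": 0, "rx": 0, "ry": 0, "rz": 0}]' --fingers 0

```text
t: 23.92
tcp_pos: [0.4814, -0.0338, 0.3981]
tool_rot: [0.0, 0.566, 0.825, 0.0]
force: [0.3, -0.5, 0.0]
width: 0.0853
grasp_force: 0.0
```

Call:
drive_tool --targets '[{"tx": 0, "ty": 0, "tz": -0.3, "rx": 0, "ry": 0, "rz": 0}, {"tx": 0, "ty": 0, "tz": -0.6, "rx": 0, "ry": 0, "rz": 0}, {"tx": 0, "ty": 0, "tz": -0.6, "rx": 0, "ry": 0, "rz": 0}, {"tx": 0, "ty": 0, "tz": -0.3, "rx": 0, "ry": 0, "rz": 0}, {"tx": 0, "ty": 0, "tz": 0, "rx": 0, "ry": 0, "rz": 0}, {"tx": 0, "ty": 0, "tz": 0, "rx": 0, "ry": 0, "rz": 0}]'

```text
t: 24.68
tcp_pos: [0.481, -0.0338, 0.5051]
tool_rot: [-0.001, 0.566, 0.825, -0.0]
force: [-0.5, -0.7, -0.8]
width: 0.0852
grasp_force: 0.0
```

```bash
python3 m.py 201 k15.png
```

```text
t 24.68 grip 200.75 r 0.3399 F [-0.5 -0.7 -0.8] boom [ 2.00881e+02 -4.46000e-01 -9.30000e-02 -5.00000e-02 -1.56000e-01
  0.00000e+00]
```

Call:
drive_tool --targets '[{"tx": 0, "ty": 0, "tz": 0, "rx": 0, "ry": 0, "rz": 0}, {"tx": 0, "ty": 0, "tz": 0, "rx": 0, "ry": 0, "rz": 0}, {"tx": 0, "ty": 0, "tz": 0, "rx": 0, "ry": 0, "rz": 0}, {"tx": 0, "ty": 0, "tz": 0, "rx": 0, "ry": 0, "rz": 0}, {"tx": 0, "ty": 0, "tz": 0, "rx": 0, "ry": 0, "rz": 0}, {"tx": 0, "ty": 0, "tz": 0, "rx": 0, "ry": 0, "rz": 0}, {"tx": 0, "ty": 0, "tz": 0, "rx": 0, "ry": 0, "rz": 0}, {"tx": 0, "ty": 0, "tz": 0, "rx": 0, "ry": 0, "rz": 0}]'

```text
t: 25.72
tcp_pos: [0.4813, -0.0338, 0.5061]
tool_rot: [0.0, 0.566, 0.825, 0.0]
force: [0.4, 0.6, 0.3]
width: 0.0855
grasp_force: 0.0
```

```bash
python3 m.py 201 k16.png
```

```text
t 25.73 grip 200.77 r 0.3397 F [0.4 0.6 0.3] boom [ 2.00883e+02 -4.98000e-01 -1.09000e-01 -5.00000e-02 -1.56000e-01
  0.00000e+00]
```

```bash
python3 -c "
from rig import finish_job
print(finish_job())"
```

```text
the job is handed in; nothing more can be done
None
```

The job is handed in: the lamp head stands still over the goblet foot, centred to about 2 mm by my camera measurements, and held still for over six seconds before I let go. The gripper is clear, and it took 25.7 s of the 58 s allowed.

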